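# Reset the interlock with both buttons at once

## Robot

A 6-joint arm with a two-finger parallel gripper is mounted at the origin on a cart in front of the work surface, level with it; the furniture and walls round the work are solid. World frame = base frame: x ahead of the robot, y to its left, z up, the work surface at z = 0. Lengths are in m, angles in degrees, forces in N, time in s.
With the tool pointing down it reaches from about 0.3 to 0.75 m from the base axis. Payload 8.5 kg.
Tool frame: the origin (TCP) lies at the very end of the fingers, on their centre line; the grasp point (between the pads) lies 19 mm behind it; z points along the fingers, y is the line along which they close (so a half turn about z gives the same grasp; the last joint's range is limited). The gripper opens to 85 mm and grips with 20 to 120 N. Pads are 22 mm wide; open, the fingers measure 114 mm over their backs; the gripper's body (76 mm by 85 mm) begins 54 mm behind the grasp point. The pads swing forward as they close: fully open they stand 13 mm farther back than shut.
Start: joints at [-79.257, 21.807, 74.336, -0, 83.858, -12.336], TCP at [0.216, -0.506, 0.231] pointing down, gripper open.
Joint ranges: [-178.18, 178.18], [-50.72, 133.34], [12.68, 142.11], [-81.47, 261.47], [9.98, 163.14], [-165.26, 165.26]. Speed limits (degrees/s): [136.94, 136.94, 180, 180, 180, 180].

## Interface

Orientations are given as a 3x3 rotation matrix whose columns are the frame's x, y, z axes.
In Python, from rig import env, optics, spotter gives the robot as it stands.
- The arm moves only by the shell command python3 -m crank 'ROWS' [FORCE]. ROWS is JSON, one flat list of numbers, 5 for each row, row after row: the finger opening in cm, from 0 to 8.54, then the shift along the tool's x, y, z in cm, then the turn about the tool's z in rad. A call has exactly 8 rows; each row shifts and turns the commanded pose from where the row before left it, along the tool's axes as they then stand; what a row does not reach is not made up. A row lasts 1/12 s, in which the tool goes at most 41.7 mm and 7.16 degrees, less where a joint would pass 70% of its speed; a pose out of reach is approached as far as the arm can. A call is refused whole if a number of a shift passes 4.17 or a number of a turn 0.125, either way. A call with a gripper value outside its range is refused whole. The fingers move at their own pace and stop on an object; FORCE is the grip in N (left out, the last holds). Time passes only in rows, so rows that do not move let the fingers close, or fill a call up. It gives the time, the measured TCP pose, the force, the opening and the grip force at its end, in the units of the state.
- env.observe(): the state, without advancing time (a new reading comes with each control period).
- optics.get_image(name): name is "scene" or "top"; returns a dict with "color" (384x512x3 uint8, red, green, blue), "intrinsics" (3x3 intrinsics, pixels), "pose" (4x4, takes a point from camera to world coordinates). Camera axes: x right, y up, looking along -z (the intrinsics and any distortion apply to the point x, -y, -z); pixel columns grow to the right and rows downward; lengths in m; the calibration is good to about 2 mm. A picture is of the moment at which its call begins. There is no depth.
- env.close_job(): hands the job in; it is judged then, once.
Trained networks look in a picture, given as the dict that the camera call returned (one of the last four; its "shot" number tells which), for a name from the list of things; names that differ only in an ending like _2 or _b are one class to them, and where a whole thing is asked for, a point or a joint stands for the part that bears it (a point fixed in the world has none). Each returns a list of dicts, best first, with "score" (0 to 1); they miss things now and then, are a little off and sometimes report something else, mostly with a low value. They report only what shows in the picture. A call takes as long as a camera call. They do not tell look-alikes from the thing itself.
- spotter.look_for(picture, query): "at" ([column, row] as shares, 0 to 1, of the picture: columns of its width, rows of its height, amid what is visible of it).
The state is a dict: "time_s": time; "q": joint angles; "qvel": joint speeds; "joint_efforts": joint torques, N m; "position": TCP position; "tool_rot": TCP orientation; "ft_force": force on the tool from outside, world axes, zero at the start; "wrist_torque": the same for the moment, N m; "grip_width": finger opening in m; "gripper_force": force on a finger pad.
Only numpy, scipy, OpenCV 4.12 (cv2) and the standard library are available. Lean on these libraries where they do the work, as an engineer would, in place of code of your own. Each camera call takes 0.05 s, during which the arm holds its last target. There are 200 camera calls.

## Task

Reset the light box's safety interlock: on the square-bodied grey two-button unit, press the two tall round buttons down together with the two fingertips, one on each, hold both fully down for at least three seconds, then let both up and move clear. Never push one round button down alone, leave the two low square keys unpressed, and leave the unit and the beaker, dropper bottle and dish around it where they stand; nothing is to be picked up.

Things in the scene. Friction and masses are not known exactly. Their poses are not given: they have to be found in the camera images.
- reset_unit: interlock reset unit: loose grey box 116 x 116 x 42 mm, about 0.9 kg. Origin at the centre of its underside, z up; its flat face is 42 mm up. On the face four black buttons at the corners of a 44 mm square: round at (x, y) = (+22, +22) and (-22, -22) mm, square keys at (+22, -22) and (-22, +22) mm. A steel socket 16 mm across sticks 11 mm out of its +x side, 20 mm up.
- round_far_top (a point): centre of the top of the round button at (+22, +22) mm of the unit: 28 mm across, nearly flat top, standing 16 mm above the face (58 mm above the unit's underside) when up. Moves with the button. The two round buttons are 62 mm apart, centre to centre, along the unit's diagonal.
- round_near_top (a point): centre of the top of the other round button, alike, at (-22, -22) mm of the unit
- square_right_top (a point): centre of the top of the square key at (+22, -22) mm of the unit: 18 mm wide, standing 7 mm above the face. Not to be pressed.
- square_left_top (a point): centre of the top of the other square key, alike, at (-22, +22) mm of the unit. Not to be pressed.
- round_far (a joint): travel of that round button in m: 0 up, 0.008 fully down (it then still stands 8 mm above the face). Springs back; starts to move at 0.8 N, 2.4 N holds it fully down.
- round_near (a joint): travel of the other round button, the same
- square_right (a joint): travel of that square key in m: 0 up, 0.004 fully down; spring as for the round ones (0.8 to 1.6 N)
- square_left (a joint): travel of the other square key, the same
- beaker: clear beaker 55 mm across, 70 mm tall, loose, about 15 cm from the unit's centre on its +x side. Origin at the centre of its underside. A bystander.
- dropper: brown dropper bottle 33 mm across, 102 mm tall, loose, about 15 cm from the unit's centre on its -y side. Origin at the centre of its underside. A bystander.
- petri: flat round dish 59 mm across, 15 mm tall, loose, about 15 cm from the unit's centre on its +y side. Origin at the centre of its underside. A bystander.
Mind the look-alikes: they are no part of the job. What is shaped like the reset_unit but purple is not meant.

How it is judged:
By the outcome, as a careful person would: the job done as asked, in the order asked, and still so for the second after the job is handed in, with the robot touching nothing.
It also fails if it takes over 42 s, if anything falls off the work surface, if the arm or the gripper's body presses on something with over 40 N, if the wrist force passes 120 N, or if a joint passes its speed limit or range.

## Working session

There is one attempt and no reset: what is moved stays moved. The work goes in short steps, Python scripts to look and compute and a shell command to move; the robot and the scene stay as the last step left them, time stands still between calls to the robot, and variables do not carry over. Pictures are saved under pics/ and viewed, at most 10 in all, crops included, and the job is handed in when it is done.

```bash
mkdir -p pics; python3 - <<'E'
from rig import env,optics,spotter
import cv2,numpy as np
s=env.observe(); print(s['time_s'],s['position'],np.round(s['tool_rot'],3).tolist(),s['grip_width'],s['ft_force'])
ims=[]
for n in("scene","top"):
    p=optics.get_image(n); ims.append(p['color'][:,:,::-1])
    print(n,np.round(p['intrinsics'],1).tolist(),np.round(p['pose'],3).tolist(),[k for k in p])
    for q in("reset_unit","round_far_top","round_near_top","square_right_top","beaker","dropper","petri"):
        print(q,[(round(d['score'],2),[round(d['at'][0]*512),round(d['at'][1]*384)]) for d in spotter.look_for(p,q)])
cv2.imwrite('pics/a.png',ims[0]);cv2.imwrite('pics/b.png',ims[1])
E
```

```text
0.0 [ 0.2155199  -0.50566771  0.23070706] [[0.92, 0.392, -0.0], [0.392, -0.92, 0.001], [0.0, -0.001, -1.0]] 0.0851177010375772 [0.32827654 0.73949748 0.35359185]
scene [[422.4, 0.0, 252.7], [0.0, 422.4, 193.3], [0.0, 0.0, 1.0]] [[-0.875, 0.35, -0.335, 0.215], [-0.485, -0.655, 0.58, 0.597], [-0.017, 0.67, 0.742, 0.808], [0.0, 0.0, 0.0, 1.0]] ['color', 'intrinsics', 'pose', 'shot']
reset_unit [(0.82, [307, 181]), (0.65, [293, 286]), (0.55, [228, 195])]
round_far_top [(0.63, [293, 175]), (0.52, [310, 280]), (0.43, [226, 203])]
round_near_top [(0.66, [317, 174]), (0.64, [285, 268])]
square_right_top [(0.41, [304, 168])]
beaker [(0.82, [257, 154])]
dropper [(0.59, [328, 145]), (0.21, [311, 186])]
petri [(0.86, [278, 227])]
top [[368.9, 0.0, 256.9], [0.0, 368.9, 195.0], [0.0, 0.0, 1.0]] [[-0.005, 0.988, -0.153, 0.412], [-1.0, -0.008, -0.017, 0.002], [-0.018, 0.153, 0.988, 0.89], [0.0, 0.0, 0.0, 1.0]] ['color', 'intrinsics', 'pose', 'shot']
reset_unit [(0.93, [316, 227]), (0.9, [254, 163]), (0.82, [199, 274])]
round_far_top [(0.71, [192, 288]), (0.56, [246, 168]), (0.46, [304, 213])]
round_near_top [(0.71, [196, 263]), (0.59, [324, 234]), (0.43, [262, 158])]
square_right_top [(0.59, [183, 271]), (0.58, [323, 216]), (0.57, [325, 238])]
beaker [(0.79, [320, 163]), (0.6, [325, 237])]
dropper [(0.5, [382, 218])]
petri [(0.86, [248, 229])]
```

View pics/a.png

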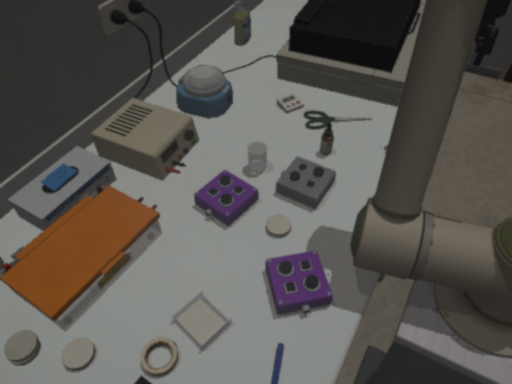

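View pics/b.png

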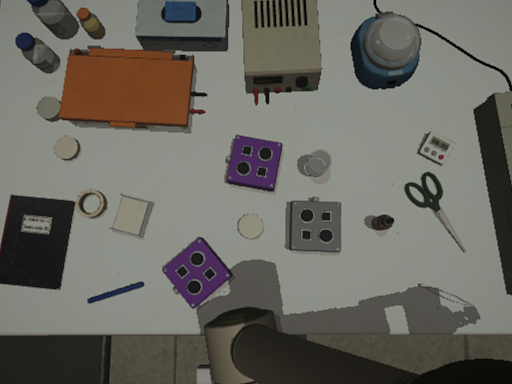

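Top view: the grey unit is at (314,225). Its look-alikes are purple, at (254,163) and (199,272). The beaker (317,163), petri dish (250,226) and dropper (382,222) stand around the grey one, so I choose that. I'll check it in a close crop.

```bash
cat > h.py <<'E'
import numpy as np
def ray(p,uv,z):
    K,T=p['intrinsics'],p['pose']
    d=np.linalg.inv(K)@[uv[0],uv[1],1]; d=T[:3,:3]@[d[0],-d[1],-d[2]]; o=T[:3,3]
    return o+d*(z-o[2])/d[2]
def proj(p,X):
    K,T=p['intrinsics'],p['pose']
    c=T[:3,:3].T@(np.asarray(X)-T[:3,3]); c=K@[c[0],-c[1],-c[2]]; return c[:2]/c[2]
E
python3 - <<'E'
from rig import optics
import cv2,numpy as np
from h import *
p=optics.get_image("top"); c=p['color'][185:265,275:355,::-1]
a=cv2.resize(c,(480,480),interpolation=cv2.INTER_CUBIC)
cv2.imwrite('pics/c.png',a)
for uv in [(307,215),(325,236),(314,225)]: print(uv,ray(p,uv,.058))
E
```

```text
(307, 215) [ 0.49454393 -0.09643309  0.058     ]
(325, 236) [ 0.44711272 -0.1353781   0.058     ]
(314, 225) [ 0.47186796 -0.11154736  0.058     ]
```

View pics/c.png

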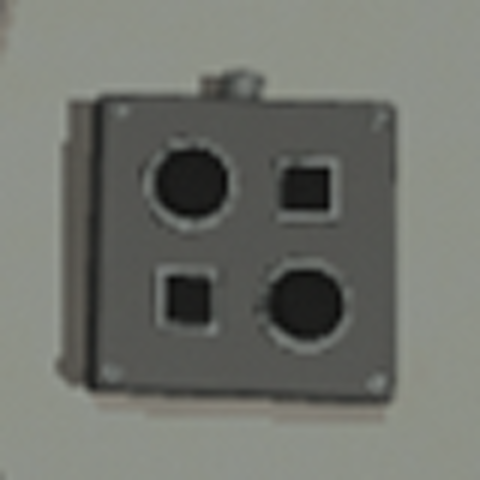

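The crop confirms it: grey body, steel socket (+x) pointing up, round far at full pixel (306.4,214.9) and round near at (325.4,235.3). The square keys are on the other diagonal. I'll move above the unit first, then turn.

```bash
python3 -m crank '[4.75,3.2,-2.15,0,0, 4.75,3.2,-2.15,0,0, 4.75,3.2,-2.15,0,0, 4.75,3.2,-2.15,0,0, 4.75,3.2,-2.15,0,0, 4.75,3.2,-2.15,0,0, 4.75,3.2,-2.15,0,0, 4.75,3.2,-2.15,0,0]' 20
python3 -m crank '[4.75,3.2,-2.15,0,0, 4.75,3.2,-2.15,0,0, 4.75,3.2,-2.15,0,0, 4.75,3.2,-2.15,0,0, 4.75,0,0,0,-0.12, 4.75,0,0,0,-0.12, 4.75,0,0,0,-0.12, 4.75,0,0,0,-0.12]'
python3 -m crank '[4.75,0,0,0,-0.12, 4.75,0,0,0,-0.12, 4.75,0,0,0,-0.12, 4.75,0,0,0,-0.12, 4.75,0,0,0,-0.12, 4.75,0,0,0,-0.12, 4.75,0,0,0,-0.12, 4.75,0,0,0,-0.12]'
cat >> h.py <<'E'
def todo(p,s,fuv,nuv):
    f,n=ray(p,fuv,.058),ray(p,nuv,.058); m=(f+n)/2; d=(f-n)[:2]
    R=np.array(s['tool_rot']); y=R[:2,1]
    ang=lambda v:np.arctan2(v[1],v[0])
    t=(ang(d)-ang(y)+np.pi/2)%np.pi-np.pi/2
    print('far',f,'near',n,'mid',m,'dist',np.linalg.norm(d)); print('tool-z turn',-t)
    e=m-s['position']; print('tool shift cm',R.T@e*100, 'pos',s['position'],'w',s['grip_width'],'t',s['time_s'],'q6',s['q'][5]); return m
E
python3 - <<'E'
from rig import env,optics
import cv2
from h import *
p=optics.get_image("top"); s=env.observe()
todo(p,s,(306.4,214.9),(325.4,235.3)); print(np.round(s['tool_rot'],3).tolist(),s['ft_force'])
p2=optics.get_image("scene")
a=p['color'][165:285,245:385,::-1]; b=p2['color'][120:240,235:375,::-1]
cv2.imwrite('pics/d.png',cv2.resize(np.vstack([a,b]),None,fx=2.45,fy=2.45,interpolation=cv2.INTER_CUBIC))
E
```

```text
time_s: 1.52
position: [0.3843, -0.2457, 0.2315]
tool_rot: [[0.92, 0.392, 0.0], [0.392, -0.92, -0.0], [0.0, 0.001, -1.0]]
ft_force: [0.7, -1.2, 0.4]
grip_width: 0.0477
gripper_force: 0.0
time_s: 2.18
position: [0.4678, -0.1177, 0.2313]
tool_rot: [[0.63, 0.777, -0.0], [0.777, -0.63, -0.0], [-0.0, 0.0, -1.0]]
ft_force: [-0.0, -0.7, 0.1]
grip_width: 0.0474
gripper_force: 0.0
time_s: 2.85
position: [0.4677, -0.1181, 0.2314]
tool_rot: [[-0.274, 0.962, 0.0], [0.962, 0.274, -0.0], [-0.0, 0.0, -1.0]]
ft_force: [0.1, -0.3, 0.2]
grip_width: 0.0472
gripper_force: 0.0
far [ 0.49478032 -0.09508677  0.058     ] near [ 0.44866537 -0.13632274  0.058     ] mid [ 0.47172285 -0.11570476  0.058     ] dist 0.061862701188824164
tool-z turn -0.4445388878993177
tool shift cm [ 0.1201954   0.44743769 17.3382297 ] pos [ 0.46774251 -0.11810015  0.23138196] w 0.04741748858152795 t 2.9 q6 -44.59954166503395
[[-0.281, 0.96, 0.0], [0.96, 0.281, -0.0], [-0.0, 0.0, -1.0]] [-0.34716081 -0.92633186  0.07606132]
```

View pics/d.png

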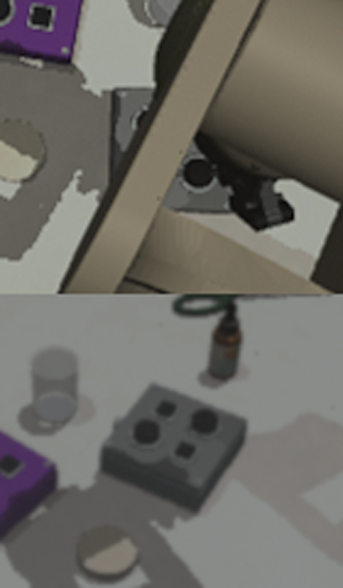

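The scene crop shows the grey unit free to see, with its round buttons at full pixels ~(295,176) (far) and ~(318,172) (near). In the top view the arm covers most of it. I'll cross-check the two views.

```bash
python3 - <<'E'
from rig import env,optics
import cv2
from h import *
p=optics.get_image("scene"); s=env.observe()
todo(p,s,(294.7,175.5),(317.9,171.4))
f,n=np.array([.4948,-.0951,.058]),np.array([.4487,-.1363,.058])
a=cv2.resize(p['color'][140:220,260:350,::-1],None,fx=8,fy=7,interpolation=cv2.INTER_CUBIC)
a=cv2.resize(p['color'][145:215,265:345,::-1],None,fx=8,fy=8,interpolation=cv2.INTER_CUBIC).copy()
m=(f+n)/2;d=(f-n)/2
for c in (f,n):
    q=proj(p,c);print(q)
    for z,col in((.058,(0,255,255)),(.042,(0,0,255))):
        pts=np.array([(proj(p,[c[0]+.014*np.cos(t),c[1]+.014*np.sin(t),z])+.5-[265,145])*8 for t in np.linspace(0,6.28,40)])
        cv2.polylines(a,[pts.astype(int)],True,col,1)
cv2.imwrite('pics/e.png',a)
E
```

```text
far [ 0.49061696 -0.08910657  0.058     ] near [ 0.44567514 -0.12931443  0.058     ] mid [ 0.46814605 -0.1092105   0.058     ] dist 0.060302894175850406
tool-z turn -0.4609398225183998
tool shift cm [ 0.84386997  0.27686363 17.3348561 ] pos [ 0.46771376 -0.11807729  0.23134876] w 0.04724583468654731 t 3.0 q6 -43.67421756742011
[294.20273515 173.41857214]
[317.88341487 169.26059483]
```

View pics/e.png

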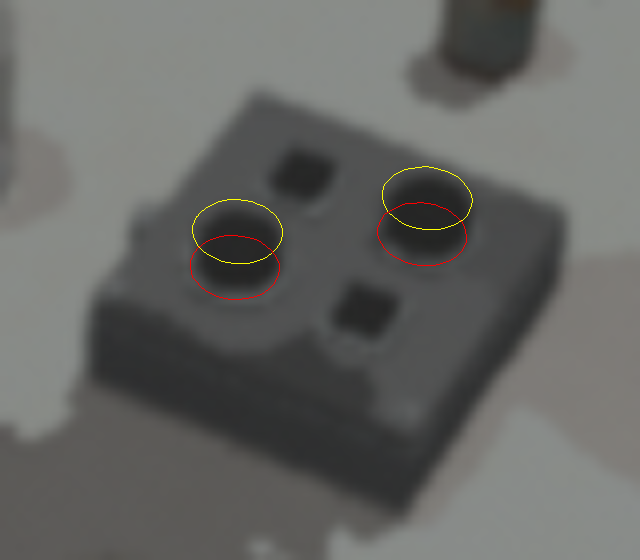

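Both views agree to within ~2 mm: the yellow and red predicted rings fit the button blobs at display pixels (237,245) and (425,215). Correct, turn and come down to z≈0.10.

```bash
python3 -m crank '[4.75,0.2,0.4,0,0, 4.75,0,0,0,-0.113, 4.75,0,0,0,-0.113, 4.75,0,0,0,-0.113, 4.75,0,0,0,-0.113, 4.75,0,0,3,0, 4.75,0,0,3,0, 4.75,0,0,3,0]'
python3 -m crank '[4.75,0,0,2,0, 4.75,0,0,1.5,0, 4.75,0,0,0.7,0, 4.75,0,0,0,0, 4.75,0,0,0,0, 4.75,0,0,0,0, 4.75,0,0,0,0, 4.75,0,0,0,0]'
python3 - <<'E'
from rig import env,optics
import cv2
from h import *
p=optics.get_image("scene"); q=optics.get_image("top"); s=env.observe()
todo(q,s,(306.4,214.9),(325.4,235.3)); print(s['ft_force'])
r=lambda p,y,x:cv2.resize(p['color'][y:y+100,x:x+110,::-1],None,fx=5,fy=5,interpolation=cv2.INTER_CUBIC)
a=r(p,120,250); cv2.imwrite('pics/f.png',a)
cv2.imwrite('pics/f2.png',r(q,175,265))
E
```

```text
time_s: 3.67
position: [0.4713, -0.1149, 0.1406]
tool_rot: [[-0.66, 0.751, 0.002], [0.751, 0.66, -0.001], [-0.002, 0.001, -1.0]]
ft_force: [1.1, 0.1, -0.6]
grip_width: 0.0475
gripper_force: 0.0
time_s: 4.33
position: [0.4714, -0.1152, 0.1001]
tool_rot: [[-0.662, 0.749, 0.001], [0.749, 0.662, -0.001], [-0.002, 0.001, -1.0]]
ft_force: [0.2, -0.3, -0.5]
grip_width: 0.0477
gripper_force: 0.0
far [ 0.49478032 -0.09508677  0.058     ] near [ 0.44866537 -0.13632274  0.058     ] mid [ 0.47172285 -0.11570476  0.058     ] dist 0.061862701188824164
tool-z turn -0.005748962735176555
tool shift cm [-7.10432816e-02  8.00180439e-04  4.18060257e+00] pos [ 0.47120992 -0.11515887  0.09980535] w 0.047486231705172015 t 4.4333 q6 -69.22550929924795
[ 0.57926309 -0.45674148 -0.24036219]
```

View pics/f.png

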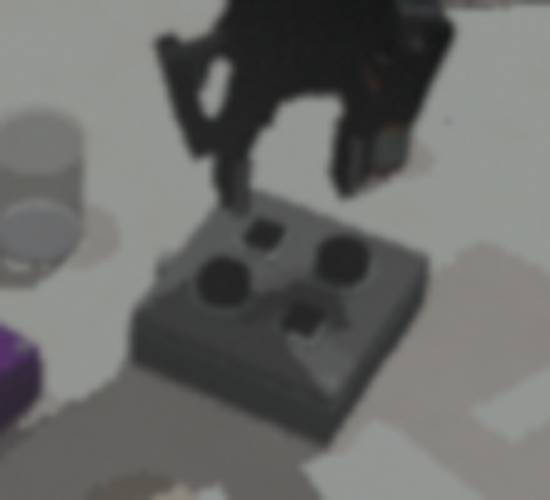

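The fingertips hang at (233,205) and (348,192), over the round buttons at (224,280) and (342,262). Each finger lines up with its button. Descend, feeling the force.

```bash
python3 -m crank '[4.75,0,0,1,0, 4.75,0,0,1,0, 4.75,0,0,1,0, 4.75,0,0,0.5,0, 4.75,0,0,0.3,0, 4.75,0,0,0.2,0, 4.75,0,0,0,0, 4.75,0,0,0,0]'
python3 - <<'E'
from rig import env,optics
import cv2
p=optics.get_image("scene"); print(env.observe()['ft_force'])
cv2.imwrite('pics/g.png',cv2.resize(p['color'][135:215,260:350,::-1],None,fx=6,fy=6,interpolation=cv2.INTER_CUBIC))
E
```

```text
time_s: 5.1
position: [0.4712, -0.1152, 0.0597]
tool_rot: [[-0.662, 0.749, 0.001], [0.749, 0.662, -0.0], [-0.001, 0.0, -1.0]]
ft_force: [1.4, -0.4, 0.5]
grip_width: 0.0472
gripper_force: 0.0
[ 0.3922844   0.834122   -0.05128018]
```

View pics/g.png

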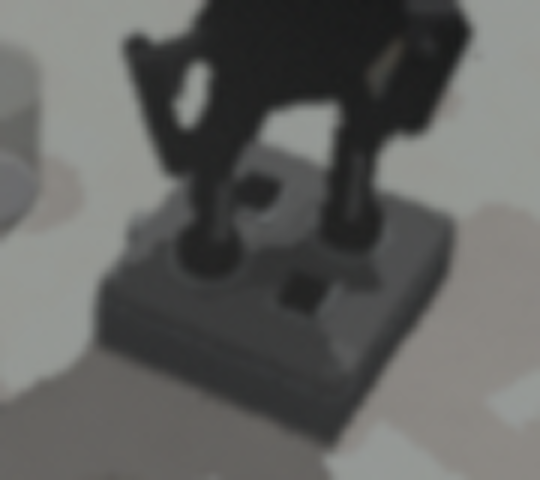

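Both fingertips stand centred over the round buttons, at (212,240) and (352,215). The force is still zero. Press on.

```bash
python3 -m crank '[4.75,0,0,0.1,0, 4.75,0,0,0.1,0, 4.75,0,0,0.1,0, 4.75,0,0,0.1,0, 4.75,0,0,0.1,0, 4.75,0,0,0.1,0, 4.75,0,0,0,0, 4.75,0,0,0,0]'
python3 -m crank '[4.75,0,0,0.1,0, 4.75,0,0,0.1,0, 4.75,0,0,0.1,0, 4.75,0,0,0.1,0, 4.75,0,0,0,0, 4.75,0,0,0,0, 4.75,0,0,0,0, 4.75,0,0,0,0]'
```

```text
time_s: 5.82
position: [0.4711, -0.1151, 0.0534]
tool_rot: [[-0.662, 0.749, 0.0], [0.749, 0.662, 0.0], [-0.0, 0.0, -1.0]]
ft_force: [-0.1, 0.3, 2.2]
grip_width: 0.0478
gripper_force: 1.0
time_s: 6.48
position: [0.4711, -0.1151, 0.0494]
tool_rot: [[-0.662, 0.749, 0.0], [0.749, 0.662, -0.0], [-0.0, 0.0, -1.0]]
ft_force: [-0.9, -0.0, 3.4]
grip_width: 0.0473
gripper_force: 1.8
```

```bash
python3 -m crank '[4.75,0,0,0.1,0, 4.75,0,0,0.1,0, 4.75,0,0,0.1,0, 4.75,0,0,0.05,0, 4.75,0,0,0.05,0, 4.75,0,0,0,0, 4.75,0,0,0,0, 4.75,0,0,0,0]'
```

```text
time_s: 7.15
position: [0.4712, -0.1151, 0.0468]
tool_rot: [[-0.663, 0.749, 0.001], [0.749, 0.663, -0.001], [-0.001, 0.0, -1.0]]
ft_force: [-6.2, 2.8, 23.2]
grip_width: 0.0474
gripper_force: 11.8
```

Both are bottomed (23 N, about half on each finger). Ease off slightly and hold for over 3 s.

```bash
H='-'; python3 -m crank '[4.75,0,0,-0.04,0, 4.75,0,0,0,0, 4.75,0,0,0,0, 4.75,0,0,0,0, 4.75,0,0,0,0, 4.75,0,0,0,0, 4.75,0,0,0,0, 4.75,0,0,0,0]'
python3 - <<'E'
from rig import env,optics
import cv2
p=optics.get_image("scene"); s=env.observe(); print(s['ft_force'],s['wrist_torque'])
cv2.imwrite('pics/i.png',cv2.resize(p['color'][135:215,260:350,::-1],None,fx=6,fy=6,interpolation=cv2.INTER_CUBIC))
E
```

```text
time_s: 7.82
position: [0.4712, -0.1151, 0.0469]
tool_rot: [[-0.662, 0.749, 0.001], [0.749, 0.662, -0.001], [-0.001, 0.0, -1.0]]
ft_force: [-4.4, 2.5, 19.6]
grip_width: 0.0474
gripper_force: 9.8
[-5.55189916  1.6937926  19.61715202] [ 0.36104176  0.74430902 -0.01983495]
```

View pics/i.png

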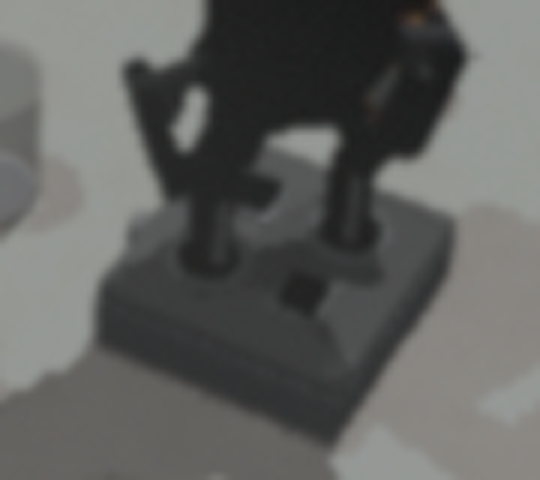

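Both buttons are down under the fingertips, at (210,262) and (350,240), and the unit hasn't moved. Hold on, then lift straight up.

```bash

python3 -m crank '[4.75,0,0,0,0, 4.75,0,0,0,0, 4.75,0,0,0,0, 4.75,0,0,0,0, 4.75,0,0,0,0, 4.75,0,0,0,0, 4.75,0,0,0,0, 4.75,0,0,0,0]' | grep ft_
python3 -m crank '[4.75,0,0,0,0, 4.75,0,0,0,0, 4.75,0,0,0,0, 4.75,0,0,0,0, 4.75,0,0,0,0, 4.75,0,0,0,0, 4.75,0,0,0,0, 4.75,0,0,0,0]' | grep ft_
python3 -m crank '[4.75,0,0,0,0, 4.75,0,0,0,0, 4.75,0,0,0,0, 4.75,0,0,0,0, 4.75,0,0,0,0, 4.75,0,0,0,0, 4.75,0,0,0,0, 4.75,0,0,0,0]' | grep ft_
python3 -m crank '[4.75,0,0,0,0, 4.75,0,0,0,0, 4.75,0,0,0,0, 4.75,0,0,0,0, 4.75,0,0,0,0, 4.75,0,0,0,0, 4.75,0,0,0,0, 4.75,0,0,0,0]' | grep ft_
python3 -m crank '[4.75,0,0,0,0, 4.75,0,0,0,0, 4.75,0,0,0,0, 4.75,0,0,0,0, 4.75,0,0,0,0, 4.75,0,0,0,0, 4.75,0,0,0,0, 4.75,0,0,0,0]' | grep ft_
python3 -m crank '[4.75,0,0,-0.1,0, 4.75,0,0,-0.2,0, 4.75,0,0,-0.3,0, 4.75,0,0,-0.3,0, 4.75,0,0,-0.3,0, 4.75,0,0,-0.5,0, 4.75,0,0,-1,0, 4.75,0,0,-1,0]'
python3 -m crank '[4.75,0,0,-2,0, 4.75,0,0,-3,0, 4.75,0,0,-3,0, 4.75,0,0,-3,0, 4.75,0,0,-1,0, 4.75,0,0,0,0, 4.75,0,0,0,0, 4.75,0,0,0,0]'
python3 - <<'E'
from rig import env,optics
import cv2
p=optics.get_image("scene"); s=env.observe(); print(s['ft_force'],s['time_s'])
cv2.imwrite('pics/j.png',cv2.resize(p['color'][110:245,225:375,::-1],None,fx=4,fy=4,interpolation=cv2.INTER_CUBIC))
E
```

```text
ft_force: [-5.4, 1.4, 20.2]
ft_force: [-4.5, 3.0, 20.2]
ft_force: [-4.7, 2.5, 19.5]
ft_force: [-5.1, 1.3, 19.4]
ft_force: [-5.3, 2.0, 20.0]
time_s: 11.87
position: [0.4708, -0.115, 0.083]
tool_rot: [[-0.662, 0.749, -0.001], [0.749, 0.662, 0.001], [0.001, -0.0, -1.0]]
ft_force: [0.3, -1.1, 0.1]
grip_width: 0.0478
gripper_force: 0.0
time_s: 12.53
position: [0.4705, -0.1148, 0.2015]
tool_rot: [[-0.662, 0.749, -0.002], [0.749, 0.662, 0.001], [0.002, -0.001, -1.0]]
ft_force: [-0.5, -0.0, 0.3]
grip_width: 0.0476
gripper_force: 0.0
[ 0.00050355 -0.2508262   0.1751955 ] 12.5833
```

View pics/j.png

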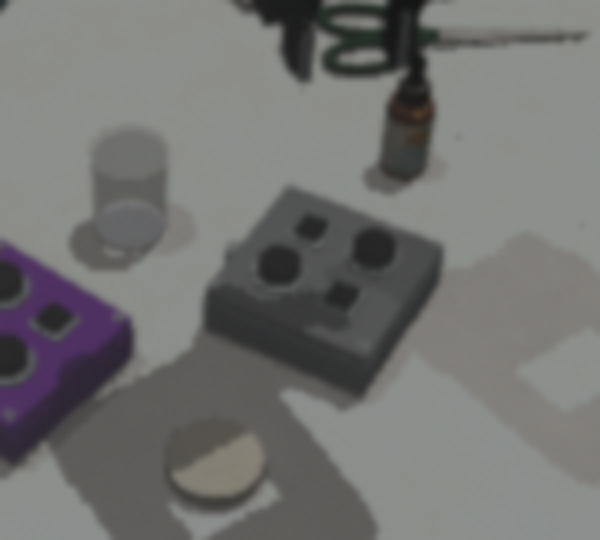

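Both round buttons are up again, at (279,264) and (374,247). The unit, beaker, dropper and dish stand where they were, and the arm is clear.

```bash
python3 -c "
from rig import env
print(env.close_job())"
```

```text
the job is handed in; nothing more can be done
None
```

I pressed both round buttons on the grey unit down together, held them fully down for about 4 s, let both up and moved clear; nothing around them moved, and the job was handed in at about 12.6 s.

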